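Find the set slope on a foam crown with a swinging-pointer angle gauge

ROBOT

A 7-joint arm with a two-finger parallel gripper is mounted at the origin on the work surface. World frame = base frame: x ahead of the robot, y to its left, z up, the work surface at z = 0. Lengths are in m, angles in rad, forces in N, time in s.
With the tool pointing down it reaches from about 0.4 to 0.875 m from the base axis. Payload 19.3 kg.
Tool frame: the origin (TCP) lies midway between the tips of the shut fingers; the grasp point (between the pads) lies 19 mm behind it; z points along the fingers, y is the line along which they close (so a half turn about z gives the same grasp; the last joint's range is limited). The gripper opens to 85 mm and grips with 20 to 120 N. Pads are 22 mm wide; open, the fingers measure 114 mm over their backs; the gripper's body (76 mm by 85 mm) begins 54 mm behind the grasp point. The pads swing forward as they close: fully open they stand 13 mm farther back than shut.
Start: joints at [-1.411, 0.521, -0.036, 1.599, 0.021, 1.021, -0.113], TCP at [0.142, 0.609, 0.231] pointing down, gripper open.
Joint ranges: [-2.91, 2.91], [-0.3, 2.13], [-1.5, 1.42], [0.17, 2.43], [-1.26, 4.41], [0.16, 1.93], [-2.52, 2.52]. Speed limits (rad/s): [1.89, 1.89, 2.39, 2.39, 3.01, 3.01, 3.01].

INTERFACE

Orientations are given as [roll, pitch, yaw] about the fixed x, y, z axes, in that order (R = Rz(yaw) Ry(pitch) Rx(roll)).
In Python, from workcell import bot gives the robot as it stands.
- The arm moves only by the shell command python3 nudge.py 'ROWS' [FORCE]. ROWS is a JSON list of rows, 1 to 5 of them, each of 7 numbers: the finger opening in m, then dx, dy, dz in m, then a rotation vector rx, ry, rz in rad; each row is the pose to reach, as a shift and turn from the pose commanded when the command began, along the tool's axes at that moment; what a row does not reach only later rows make up. A row lasts 1/8 s, in which the tool goes at most 0.0625 m and 0.188 rad, less where a joint would pass 70% of its speed; a pose out of reach is approached as far as the arm can. The fingers move at their own pace and stop on an object; FORCE is the grip in N (left out, the last holds). Time passes only in rows, so rows that do not move let the fingers close. It prints the time, the measured TCP pose, the force, the opening and the grip force at its end.
- bot.observe(): the state, without advancing time (a new reading comes with each control period).
- bot.grab_frame(name): name is "scene" or "top" or "wrist"; returns the picture (480x640x3 uint8, blue, green, red); there is no depth.
- bot.calibration(name): a dict with "vfov" (degrees; the focal length in pixels is half the picture's height over the tangent of half this angle, whatever the lens; pixels are square), "cx", "cy" (the principal point, pixels), "eye" and "attitude" of the camera in the world. Camera axes: x right, y down, z forward; pixel columns grow to the right and rows downward; lengths in m; the calibration is good to about 2 mm. The wrist camera is an equidistant fisheye: a pixel r from the principal point sees the ray r / f radians off the axis. A picture is of the moment at which its call begins: read the wrist's pose just before it. calibration takes no time and is no camera call; for the wrist camera it gives the pose at the moment of the call.
- bot.job_done(): hands the job in; it is judged then, once.
The state is a dict: "clock": time; "qpos": joint angles; "qd": joint speeds; "joint_efforts": joint torques, N m; "position": TCP position; "tool_rot": TCP orientation; "force": force on the tool from outside, world axes, zero at the start; "moment": the same for the moment, N m; "grip_width": finger opening in m; "finger_force": force on a finger pad.
Only numpy, scipy, OpenCV 4.12 (cv2) and the standard library are available. Lean on these libraries where they do the work, as an engineer would, in place of code of your own. Each camera call takes 0.05 s, during which the arm holds its last target. There are 200 camera calls.

TASK

Take the plywood angle gauge from the flat pine offcut by its handle, without laying it over, and stand it upright with its foot square across the top of the rounded foam crown; then, keeping the foot lying flat on the curve, rock it sideways until its swinging pointer settles over the little set tab on the dial. Finish while still gripping it there: the program ends holding the gauge still, its foot pressed lightly on the foam (a few newtons) and the pointer at rest on the tab. Leave the other things on the table where they are.

Things in the scene. Friction and masses are not known exactly. Their poses are not given: they have to be found in the camera images.
- gauge: Plywood angle gauge, loose, 0.39 kg (varies), upright on the offcut. Origin: centre of the foot's underside; x out of the dial (faces +x, away from the robot), y along the foot, z up. Foot 36 x 120 x 12 mm (x, y, z); flat case 24 (x) x 116 mm (y) up to z = 126, clear front; on top a wooden handle 28 (x) x 34 mm (y), z = 126 to 175: grip it there from above.
- pointer (a joint): Black pendulum pointer behind the clear front, hinged about the gauge's x axis 112 mm above the foot's underside. It swings to hang plumb (2 Hz, settles in 2 to 3 s). Rad: 0 with the gauge upright, positive = tip towards the gauge's +y side. Rolling the gauge by a about its own x gives -a: leaning its top to its +y side makes it positive.
- index (a joint): The set tab, black, 9 mm wide, 13 mm tall, just below the arc of the pointer's tip; same pivot and sense as the pointer. A stiff hinge, stays as set: 0.18 to 0.34 rad, on the gauge's +y side. The pointer is on the mark when both values are equal. Dial ticks every 5 degrees.
- pointer_tip (a point): The pointer's tip, 72 mm from the pivot.
- index_mark (a point): The point on the pointer tip's circle (72 mm from the pivot) at the middle of the set tab's upper edge: where the tip must settle.
- crown: Half-round foam ridge, radius 50 mm, 100 mm long. Origin on the axis of the round at mid-length, 30 mm above the table; x along the ridge (within 0.35 rad of the robot's x), y across, z up. Crest 80 mm above the table. It sits on a springy pad and moves only straight down: gives from about 2 N, then 1.5 N per mm, stop at 8 mm.
- crown_bed: Plywood tray 110 (x) by 135 (y) mm that carries the crown's pad, fixed to the table; origin on the table under the crown's middle, walls 26 mm high.
- offcut: Flat pine block 100 (x) by 150 (y) by 40 mm high, fixed; the gauge stands on it at the start. Origin: centre of its underside. Crown and offcut lie left and right of each other, either way round.
- sanding_block: Bystander: cork sanding block, 92 by 47 by 28 mm, origin under its centre.
- foam_scrap: Bystander: stepped foam scrap, 80 by 35 by 30 mm, origin under its thick part.
- glue_jar: Bystander: jar, 60 mm across, 80 mm tall, origin under its centre.
- screwdriver: Bystander: screwdriver lying on the table.
- pencil_cup: Bystander: grey empty cup, 80 mm across, 100 mm tall.

How it is judged:
On the way:
1. the held gauge stands upright on the foam crown: foot square across the ridge and touching it (contact force between gauge and crown above 0.8 N and contact force between the fingers and gauge above 2 N and contact force between gauge and offcut below 0.05 N and angle between the x axis of gauge and the x axis of crown, either way round below 0.2 rad and z of crown in the frame of gauge between -0.054 and -0.046 m and y of crown in the frame of gauge between -0.05 and 0.05 m and x of crown in the frame of gauge between -0.05 and 0.05 m and angle between gauge's own z axis and vertical below 0.1 rad), for 0.2 s.
At the end, for the whole second after the job is handed in: The gripped gauge rests on the crown alone, square across the ridge (0.2 rad), foot plane 46 to 54 mm from the ridge axis, touching within 50 mm of the foot's middle, pressed with 0.8 to 15 N; still, with the pointer tip at rest within 4.5 mm of the middle of the set tab (contact force between gauge and crown between 0.8 and 15 N and contact force between the fingers and gauge above 2 N and contact force between gauge and offcut below 0.05 N and angle between the x axis of gauge and the x axis of crown, either way round below 0.2 rad and z of crown in the frame of gauge between -0.054 and -0.046 m and y of crown in the frame of gauge between -0.05 and 0.05 m and x of crown in the frame of gauge between -0.05 and 0.05 m and distance between pointer_tip and index_mark below 0.0045 m and velocity of joint pointer between -0.15 and 0.15 rad/s and linear speed of gauge below 0.02 m/s and height (world z) of gauge above 0.05 m); the arm keeps its last pose, push and grip.
It fails at once if a bystander is shoved more than 30 mm (distance of any of sanding_block, foam_scrap, glue_jar, screwdriver, pencil_cup from where it was at the start of the episode above 0.03 m).
It fails at once if the gauge is laid or falls over (more than 0.9 rad from upright) (angle between gauge's own z axis and vertical above 0.9 rad).
It also fails if it takes over 45 s, if anything falls off the work surface, if the arm or the gripper's body presses on something with over 40 N, if the wrist force passes 120 N, or if a joint passes its speed limit or range.

## Working session

There is one attempt and no reset: what is moved stays moved. The work goes in short steps, Python scripts to look and compute and a shell command to move; the robot and the scene stay as the last step left them, time stands still between calls to the robot, and variables do not carry over. Pictures are saved under pics/ and viewed, at most 10 in all, crops included, and the job is handed in when it is done.

```bash
ls; mkdir -p pics
python3 - <<'E'
from workcell import bot
import cv2
for n in("scene","top","wrist"):
    c=bot.calibration(n);print(n,c)
    cv2.imwrite(f"pics/{n}0.png",bot.grab_frame(n))
print(bot.observe())
E
```

```text
nudge.py
pics
workcell.py
scene {'vfov': 57.50283905403435, 'cx': 325.2159222321815, 'cy': 245.60812486115395, 'eye': array([ 0.98935237, -0.17573929,  0.74195019]), 'attitude': array([-2.55709787,  0.01568835,  1.10183938])}
top {'vfov': 55.51000871540025, 'cx': 325.00270227799143, 'cy': 242.6362725775446, 'eye': array([ 0.48824566, -0.00700091,  0.93363633]), 'attitude': array([-3.00414921,  0.01265108, -1.58957996])}
wrist {'vfov': 65.70646984690485, 'cx': 321.4024481688974, 'cy': 245.85596008247919, 'eye': array([0.06479615, 0.6271558 , 0.37285424]), 'attitude': array([2.82754909e+00, 4.80211947e-04, 1.34156169e+00])}
{'clock': 0.15, 'qpos': array([-1.41118474,  0.52186383, -0.03631099,  1.59987075,  0.0212496 ,
        1.02113052, -0.11280163]), 'qd': array([ 0.00034521, -0.00111827,  0.00022521, -0.00163964, -0.00055504,
       -0.00023858,  0.00214171]), 'joint_efforts': array([ 9.69384128e-04, -9.27393222e+01,  1.98049910e+00, -3.70058692e+01,
        1.79769925e-02,  6.27359041e-03, -1.84692010e-05]), 'position': array([0.14236471, 0.60830237, 0.23086869]), 'tool_rot': array([-3.14071259e+00,  1.11137964e-04,  2.91177873e+00]), 'force': array([-0.0656126 , -0.50351477, -0.12187419]), 'moment': array([ 0.01377781,  0.02274519, -0.01694028]), 'finger_force': 0.0, 'grip_width': 0.08501912999823903}
```

View pics/top0.png

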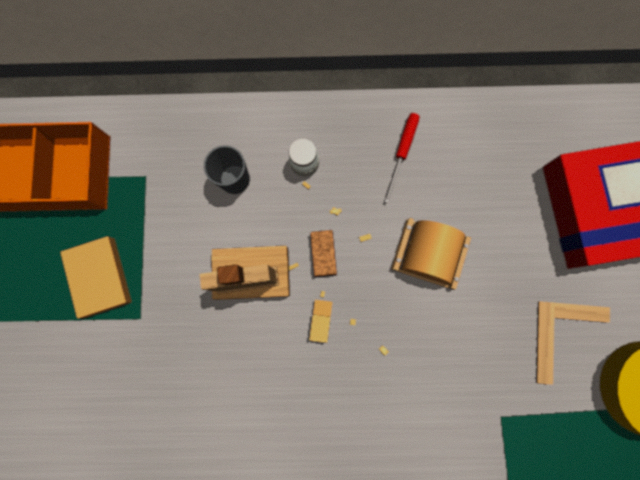

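View pics/scene0.png

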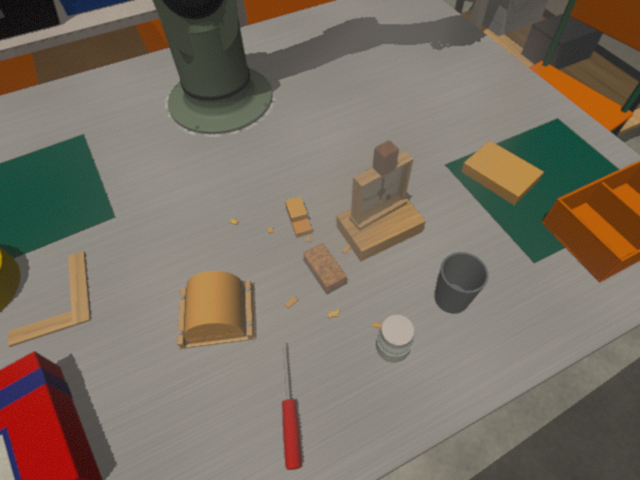

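Run:
```python
import cv2,numpy as np
t=cv2.imread("pics/top0.png");s=cv2.imread("pics/scene0.png")
a=cv2.resize(t[235:310,190:300],(800,545),interpolation=3)  # x7.27
cv2.imwrite("pics/c1.png",a)
a=cv2.resize(t[205:300,380:480],(600,570),interpolation=3)
cv2.imwrite("pics/c2.png",a)
a=cv2.resize(s[135:260,330:430],(480,600),interpolation=3)
cv2.imwrite("pics/c3.png",a)
```

```text
(no output)
```

View pics/c1.png

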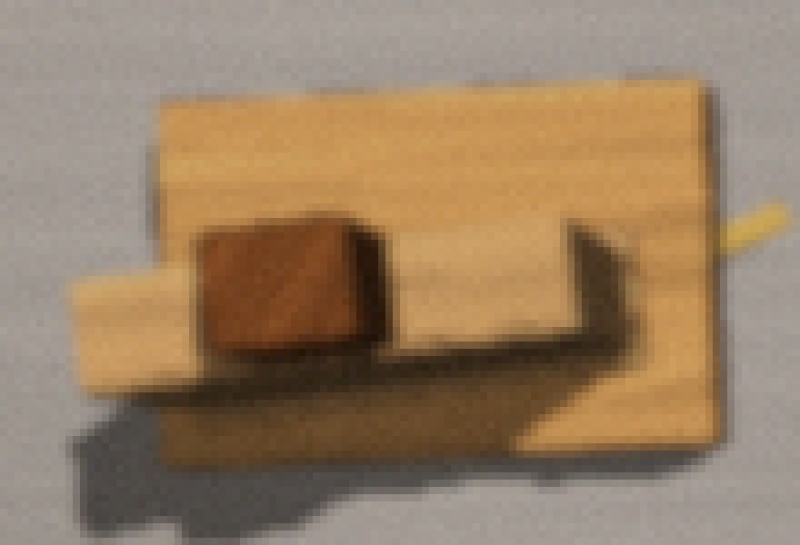

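View pics/c2.png

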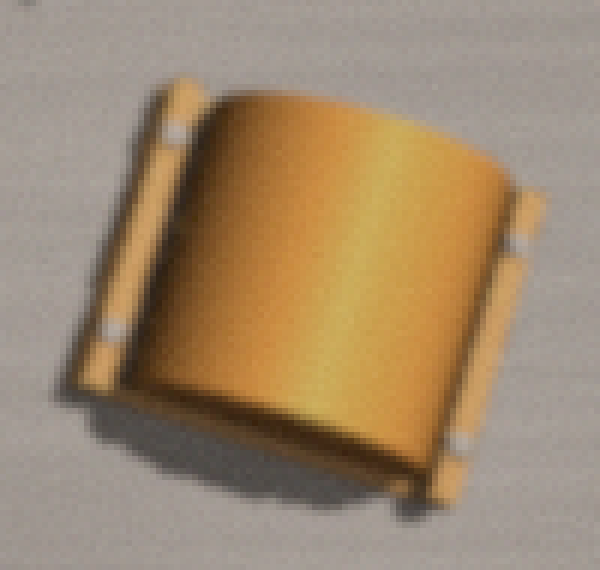

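View pics/c3.png

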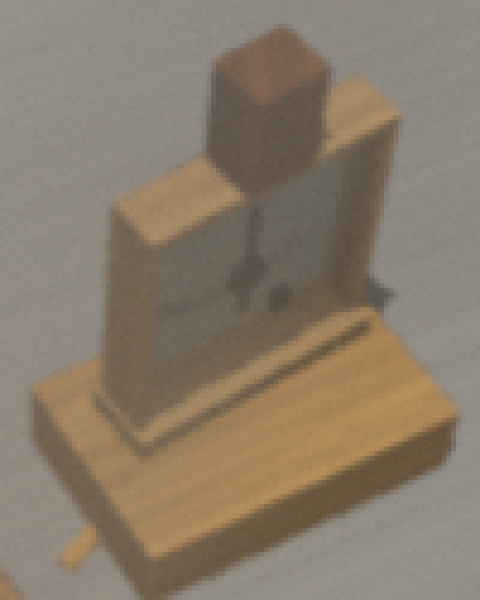

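```bash
cat > h.py <<'E'
import numpy as np, cv2
from scipy.spatial.transform import Rotation as Ro
from scipy.optimize import least_squares
CAL={'scene':dict(vfov=57.50283905403435,cx=325.2159222321815,cy=245.60812486115395,eye=[0.98935237,-0.17573929,0.74195019],attitude=[-2.55709787,0.01568835,1.10183938]),
'top':dict(vfov=55.51000871540025,cx=325.00270227799143,cy=242.6362725775446,eye=[0.48824566,-0.00700091,0.93363633],attitude=[-3.00414921,0.01265108,-1.58957996])}
def proj(P,n):
    c=CAL[n];R=Ro.from_euler('xyz',c['attitude']);q=R.inv().apply(np.atleast_2d(P)-c['eye'])
    f=240/np.tan(np.radians(c['vfov'])/2);return q[:,:2]/q[:,2:]*f+[c['cx'],c['cy']]
def fit(obs,x0):  # obs: (cam,local pt,pixel); pose x,y,yaw with fixed z
    L=np.array([o[1] for o in obs],float)
    def r(p):
        W=Ro.from_euler('z',p[2]).apply(L)+[p[0],p[1],0]
        return np.concatenate([proj(w,o[0])[0]-o[2] for w,o in zip(W,obs)])
    s=least_squares(r,x0);return s.x,r(s.x).reshape(-1,2)
E
python3 - <<'E'
from h import *
t1=lambda u,v:np.array([190+u*110/800,235+v*75/545])
t2=lambda u,v:np.array([380+u/6,205+v/6])
s3=lambda u,v:np.array([330+u/4.8,135+v/4.8])
hx,hy=.014,.017;z=.215
G=[('top',(hx,hy,z),t1(203,235)),('top',(hx,-hy,z),t1(348,217)),('top',(-hx,-hy,z),t1(355,345)),('top',(-hx,hy,z),t1(203,355)),
('top',(.012,.058,.166),t1(70,285)),('top',(-.012,.058,.166),t1(85,393)),('top',(.012,-.058,.166),t1(572,225)),('top',(-.012,-.058,.166),t1(580,335)),
('scene',(hx,hy,z),s3(329,69)),('scene',(hx,-hy,z),s3(262,105)),('scene',(-hx,-hy,z),s3(212,65)),('scene',(-hx,hy,z),s3(285,27)),
('scene',(.012,-.058,.166),s3(150,247)),('scene',(.012,.058,.166),s3(398,120)),('scene',(-.012,-.058,.166),s3(110,206)),('scene',(.018,-.06,.052),s3(145,438))]
p,r=fit(G,[.45,.2,.1]);print('gauge',p);print(r.round(1).tolist())
c,s=np.cos(p[2]),np.sin(p[2])
def gp(y,zz,x=.012): return (proj([p[0]+c*x-s*y,p[1]+s*x+c*y,.04+zz],'scene')[0]-[330,135])*4.8
print('pivot',gp(0,.112),'tip',gp(0,.04))
for a in np.arange(.1,.4,.06):print(a,gp(.072*np.sin(a),.112-.072*np.cos(a)))
h=.0275
C=[('top',(.055,.0675,.026),t2(165,85)),('top',(-.055,.0675,.026),t2(78,388)),('top',(.055,-.0675,.026),t2(548,195)),('top',(-.055,-.0675,.026),t2(462,505))]
p,r=fit(C,[.5,-.2,-.3]);print('crown bed',p);print(r.round(1).tolist())
m=t2(317,286);q=least_squares(lambda a:proj([a[0],a[1],.026],'top')[0]-m,[.5,-.2]).x;print('screw centre',q)
w=lambda u,v:least_squares(lambda a:proj([a[0],a[1],.026],'top')[0]-t2(u,v),[.5,-.2]).x
for A,B in(((113,330),(176,132)),((460,440),(519,242))):
  d=w(*B)-w(*A);print(np.arctan2(d[1],d[0]),np.hypot(*d))
for y in(0,.05):
  pass
E
```

```text
gauge [0.54204534 0.15517765 0.11368902]
[[-1.9, -1.4], [-0.6, -1.7], [0.3, -1.8], [-0.2, -0.3], [-0.4, -1.3], [-1.1, -2.1], [-1.3, -2.2], [-0.8, -3.3], [-0.4, -1.9], [-2.5, -1.2], [-2.2, -2.7], [-1.5, -2.7], [-1.3, -1.5], [-1.1, -2.2], [-1.0, -1.5], [-2.3, 0.2]]
pivot [267.20884213 199.01499511] tip [249.45775036 320.89234514]
0.1 [263.6960729  312.56805016]
0.16 [272.2377581  307.07843883]
0.22 [280.74916025 301.23748902]
0.28 [289.20652021 295.06224048]
0.33999999999999997 [297.58626863 288.57034171]
0.4 [305.86503044 281.78004113]
crown bed [ 0.58747142 -0.21133221 -0.31626849]
[[-0.6, -1.1], [-1.0, 0.4], [0.6, -0.2], [0.9, 0.9]]
screw centre [ 0.58934827 -0.21282241]
-0.3451740011543627 0.07043443428102612
-0.3436540532754089 0.06952418552277717
```

```bash
cat > go.py <<'E'
import sys,numpy as np
from scipy.spatial.transform import Rotation as Ro
from workcell import bot
def show(P,R):
    o=bot.observe();T=Ro.from_euler('xyz',o['tool_rot'])
    d=T.inv().apply(np.array(P)-o['position']);r=(T.inv()*R).as_rotvec()
    print('delta',d.round(4),'rot',r.round(4),'rows',round(max(np.linalg.norm(d)/.0625,np.linalg.norm(r)/.188),2))
def rep():
    o=bot.observe();print({k:np.round(o[k],4).tolist() for k in('clock','qpos','position','tool_rot','force','grip_width','finger_force')})
def down(psi,lean=0):  # gauge yaw=psi-pi; lean top to gauge +y
    return Ro.from_euler('xyz',[-lean,0,psi-np.pi])*Ro.from_euler('xyz',[np.pi,0,np.pi])
if __name__=='__main__':
    a=[float(x) for x in sys.argv[1:]]
    rep();show(a[:3],down(np.pi+a[3],a[4] if len(a)>4 else 0))
E
python3 go.py .541 .155 .29 .114
```

```text
{'clock': 0.15, 'qpos': [-1.4112, 0.5219, -0.0363, 1.5999, 0.0212, 1.0211, -0.1128], 'position': [0.1424, 0.6083, 0.2309], 'tool_rot': [-3.1407, 0.0001, 2.9118], 'force': [-0.0656, -0.5035, -0.1219], 'grip_width': 0.085, 'finger_force': 0.0}
delta [-0.4914 -0.3506 -0.0588] rot [-0.0009 -0.     -0.3438] rows 9.7
```

```bash
python3 nudge.py '[[0.085,-0.049,-0.035,-0.012,0,0,-0.07],[0.085,-0.098,-0.07,-0.024,0,0,-0.14],[0.085,-0.147,-0.105,-0.036,0,0,-0.21],[0.085,-0.196,-0.14,-0.048,0,0,-0.28],[0.085,-0.245,-0.175,-0.06,0,0,-0.344]]' 60; python3 go.py .541 .155 .29 .114
```

```text
clock: 0.78
position: [0.3421, 0.3806, 0.2917]
tool_rot: [3.142, 0.0, -3.025]
force: [0.6, 0.6, -0.3]
grip_width: 0.0855
finger_force: 0.0
{'clock': 0.775, 'qpos': [-0.9244, 0.2759, -0.0375, 1.8179, 0.0118, 1.048, 0.7208], 'position': [0.3421, 0.3806, 0.2917], 'tool_rot': [3.1416, 0.0, -3.0253], 'force': [0.552, 0.6293, -0.3057], 'grip_width': 0.0855, 'finger_force': 0.0}
delta [-0.1714 -0.2472  0.0017] rot [0.     0.     0.0023] rows 4.81
```

```bash
python3 nudge.py '[[0.085,-0.035,-0.05,0,0,0,0],[0.085,-0.07,-0.1,0,0,0,0],[0.085,-0.105,-0.15,0,0,0,0],[0.085,-0.14,-0.2,0,0,0,0],[0.085,-0.171,-0.247,0,0,0,0]]'; python3 go.py .541 .155 .172 .114
python3 - <<'E'
from workcell import bot
import cv2
print(bot.calibration("wrist"))
cv2.imwrite("pics/w1.png",bot.grab_frame("wrist"))
E
```

```text
clock: 1.4
position: [0.5402, 0.1546, 0.2913]
tool_rot: [-3.142, 0.0, -3.028]
force: [0.1, 1.6, 0.3]
grip_width: 0.0852
finger_force: 0.0
{'clock': 1.4, 'qpos': [-0.4656, 0.362, 0.1091, 1.7013, -0.0436, 1.0807, 1.3417], 'position': [0.5402, 0.1546, 0.2913], 'tool_rot': [-3.1415, 0.0, -3.0277], 'force': [0.1011, 1.6207, 0.3342], 'grip_width': 0.0852, 'finger_force': 0.0}
delta [-0.0008  0.0003  0.1193] rot [-0.0001  0.     -0.0001] rows 1.91
{'vfov': 65.70646984690485, 'cx': 321.4024481688974, 'cy': 245.85596008247919, 'eye': array([0.46107285, 0.14627087, 0.43332847]), 'attitude': array([ 2.82740259e+00, -4.98607508e-04,  1.68527297e+00])}
```

View pics/w1.png

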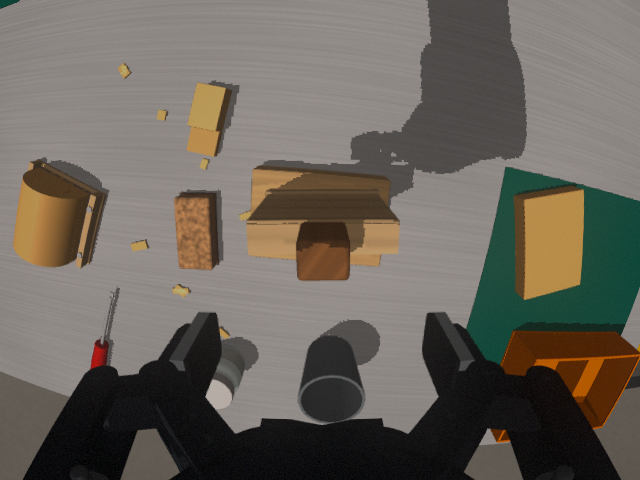

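Run:
```python
from h import *
c=dict(vfov=65.70646984690485,cx=321.4,cy=245.86);eye=np.array([0.46107285,0.14627087,0.43332847]);R=Ro.from_euler('xyz',[2.82740259,-4.98607508e-04,1.68527297])
f=240/np.tan(np.radians(c['vfov'])/2)
def ray(u,v,z):
    d=np.array([u-c['cx'],v-c['cy']]);r=np.hypot(*d);t=r/f;k=R.apply([*(d/r*np.sin(t)),np.cos(t)]);return eye+k*(z-eye[2])/k[2]
for p in((297,279),(349,279),(348,247),(298,249)):print(p,ray(*p,.215))
for p in((246,256),(399,255)):print(p,ray(*p,.166))
```

```text
(297, 279) [0.5554344  0.14154068 0.215     ]
(349, 279) [0.5516553  0.17455131 0.215     ]
(348, 247) [0.53040096 0.17093631 0.215     ]
(298, 249) [0.53523247 0.14029862 0.215     ]
(246, 256) [0.56221264 0.0992937  0.166     ]
(399, 255) [0.54789721 0.21684919 0.166     ]
```

```bash
python3 nudge.py '[[0.085,-0.002,0.001,0.05,0,0,0],[0.085,-0.002,0.001,0.1,0,0,0],[0.085,-0.002,0.001,0.119,0,0,0],[0.085,-0.002,0.001,0.119,0,0,0],[0.03,-0.002,0.001,0.119,0,0,0]]' 60; python3 nudge.py '[[0.025,0,0,0,0,0,0],[0.02,0,0,0,0,0,0],[0.02,0,0,0,0,0,0],[0.02,0,0,0,0,0,0]]' 60; python3 go.py .541 .155 .3 .114
```

```text
clock: 2.08
position: [0.5414, 0.1578, 0.1733]
tool_rot: [3.141, 0.001, -3.027]
force: [1.1, -0.3, 0.5]
grip_width: 0.0691
finger_force: 0.0
clock: 2.58
position: [0.5414, 0.1576, 0.1729]
tool_rot: [3.141, 0.001, -3.028]
force: [0.4, -2.0, 7.3]
grip_width: 0.0338
finger_force: 63.7
{'clock': 2.575, 'qpos': [-0.4541, 0.4971, 0.0905, 1.826, -0.0588, 0.8199, 1.3503], 'position': [0.5414, 0.1576, 0.1729], 'tool_rot': [3.1415, 0.0012, -3.0277], 'force': [0.3589, -1.9945, 7.3127], 'grip_width': 0.0338, 'finger_force': 63.6807}
delta [ 0.0006 -0.0025 -0.1271] rot [ 0.0001  0.0012 -0.0001] rows 2.03
```

```bash
python3 nudge.py '[[0.02,0,0,-0.03,0,0,0],[0.02,0,0,-0.08,0,0,0],[0.02,0,0,-0.11,0,0,0],[0.02,0,0,-0.11,0,0,0]]' 80; python3 go.py .589 -.212 .283 -.33
```

```text
clock: 3.08
position: [0.5416, 0.1579, 0.2841]
tool_rot: [3.141, 0.003, -3.027]
force: [-1.0, -0.5, -3.6]
grip_width: 0.0333
finger_force: 80.7
{'clock': 3.075, 'qpos': [-0.4694, 0.3705, 0.1087, 1.7077, -0.0451, 1.0625, 1.3388], 'position': [0.5416, 0.1579, 0.2841], 'tool_rot': [3.1406, 0.0031, -3.0274], 'force': [-1.0335, -0.4947, -3.5863], 'grip_width': 0.0333, 'finger_force': 80.7358}
delta [-0.0049 -0.3729  0.0008] rot [0.0016 0.0029 0.4442] rows 5.97
```

```bash
python3 nudge.py '[[0.02,0,-0.03,0,0,0,0.04],[0.02,0,-0.08,0,0,0,0.1],[0.02,-0.002,-0.13,0,0,0,0.16],[0.02,-0.003,-0.18,0,0,0,0.22],[0.02,-0.003,-0.23,0,0,0,0.28]]'; python3 go.py .589 -.212 .283 -.33
```

```text
clock: 3.7
position: [0.5697, -0.072, 0.2809]
tool_rot: [-3.141, -0.002, 2.974]
force: [0.6, 1.1, -3.6]
grip_width: 0.0332
finger_force: 80.8
{'clock': 3.7, 'qpos': [-0.1529, 0.3999, 0.2415, 1.6871, -0.1063, 1.0692, 1.5248], 'position': [0.5697, -0.072, 0.2809], 'tool_rot': [-3.1413, -0.0018, 2.974], 'force': [0.6354, 1.0953, -3.5959], 'grip_width': 0.0332, 'finger_force': 80.7605}
delta [-0.0424 -0.1348 -0.0021] rot [-0.0005 -0.0017  0.1624] rows 2.26
```

Then take pictures over the crown.

```bash
python3 nudge.py '[[0.02,-0.014,-0.045,0,0,0,0.055],[0.02,-0.028,-0.09,0,0,0,0.11],[0.02,-0.042,-0.135,-0.002,0,0,0.162],[0.02,-0.042,-0.135,-0.002,0,0,0.162],[0.02,-0.042,-0.135,-0.002,0,0,0.162]]'; python3 go.py .589 -.212 .213 -.33
python3 - <<'E'
from workcell import bot
import cv2
for i in range(12): bot.grab_frame("top")
im=bot.grab_frame("scene");cv2.imwrite("pics/s2.png",im)
from h import *
o=bot.observe();T=Ro.from_euler('xyz',o['tool_rot']).as_matrix()
p=proj(o['position']-[0,0,.06],'scene')[0];print(p)
u,v=p.astype(int);a=max(0,u-55);b=max(0,v-80);print(a,b)
cv2.imwrite("pics/s2c.png",cv2.resize(im[b:b+150,a:a+130],(520,600),interpolation=3))
E
```

```text
clock: 4.32
position: [0.5889, -0.2101, 0.2829]
tool_rot: [3.142, -0.002, 2.814]
force: [-0.4, 0.3, -3.2]
grip_width: 0.0331
finger_force: 81.2
{'clock': 4.325, 'qpos': [0.0445, 0.4926, 0.3057, 1.5489, -0.1584, 1.1265, 1.6276], 'position': [0.5889, -0.2101, 0.2829], 'tool_rot': [3.1415, -0.002, 2.8139], 'force': [-0.4068, 0.2838, -3.2426], 'grip_width': 0.0331, 'finger_force': 81.1629}
delta [-0.0009 -0.0017  0.0699] rot [ 0.0001 -0.002   0.0023] rows 1.12
[182.07067888 247.6597218 ]
127 167
```

View pics/s2c.png

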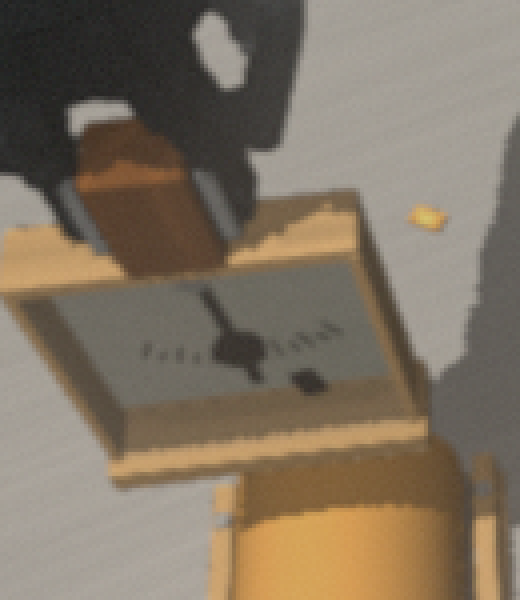

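```bash
cat >> h.py <<'E'
def gpose(o,off=.1329):  # gauge origin, R from tool
    T=Ro.from_euler('xyz',o['tool_rot']);R=T*Ro.from_euler('xyz',[np.pi,0,np.pi]).inv()
    return R.apply([0,0,-off])+o['position'],R
def dial(o,a,r,x=0.,cam='scene'):
    p,R=gpose(o);return proj(p+R.apply([x,r*np.sin(a),.112-r*np.cos(a)]),cam)[0]
E
python3 - <<'E'
from h import *
from workcell import bot
o=bot.observe();k=lambda q:(q-[127,167])*4
print(bot.observe()['clock'])
for x in(-.006,.004,.012):
    print(x,'piv',k(dial(o,0,0,x)).round(),'tip',k(dial(o,0,.072,x)).round())
    for a in(.18,.22,.26,.3,.34):print(a,'rel tip: tab ctr',(k(dial(o,a,.0785,x))-k(dial(o,0,.072,x))).round(1),'mark',(k(dial(o,a,.072,x))-k(dial(o,0,.072,x))).round(1))
E
```

```text
4.975
-0.006 piv [188. 245.] tip [246. 358.]
0.18 rel tip: tab ctr [41.6  2.6] mark [34.  -6.1]
0.22 rel tip: tab ctr [49.4  0.7] mark [41.2 -7.8]
0.26 rel tip: tab ctr [57.1 -1.4] mark [48.3 -9.8]
0.3 rel tip: tab ctr [64.6 -3.6] mark [ 55.3 -11.9]
0.34 rel tip: tab ctr [71.9 -6.1] mark [ 62.1 -14.1]
0.004 piv [186. 269.] tip [245. 380.]
0.18 rel tip: tab ctr [41.9  2.5] mark [34.3 -6.1]
0.22 rel tip: tab ctr [49.8  0.5] mark [41.6 -7.9]
0.26 rel tip: tab ctr [57.5 -1.6] mark [48.8 -9.8]
0.3 rel tip: tab ctr [65.1 -3.8] mark [ 55.8 -11.9]
0.34 rel tip: tab ctr [72.5 -6.2] mark [ 62.6 -14.2]
0.012 piv [185. 288.] tip [245. 399.]
0.18 rel tip: tab ctr [42.2  2.3] mark [34.5 -6.1]
0.22 rel tip: tab ctr [50.1  0.4] mark [41.9 -7.9]
0.26 rel tip: tab ctr [57.9 -1.7] mark [49.1 -9.9]
0.3 rel tip: tab ctr [65.6 -3.9] mark [ 56.1 -12. ]
0.34 rel tip: tab ctr [73.  -6.4] mark [ 63.  -14.2]
```

```bash
python3 nudge.py '[[0.02,0,-0.001,0.045,0,0,0],[0.02,0,-0.001,0.06,0,0,0],[0.02,0,-0.001,0.068,0,0,0],[0.02,0,-0.001,0.072,0,0,0],[0.02,0,-0.001,0.072,0,0,0]]'; python3 nudge.py '[[0.02,0,0,0,0,0,0],[0.02,0,0,0,0,0,0],[0.02,0,0,0,0,0,0]]'; python3 go.py .589 -.212 .21 -.33
```

```text
clock: 5.6
position: [0.5893, -0.2117, 0.213]
tool_rot: [3.142, 0.001, 2.814]
force: [0.0, -0.1, -2.6]
grip_width: 0.0331
finger_force: 81.4
clock: 5.98
position: [0.5891, -0.2115, 0.2126]
tool_rot: [3.141, 0.0, 2.814]
force: [-0.7, -0.8, -1.0]
grip_width: 0.0332
finger_force: 81.3
{'clock': 5.975, 'qpos': [0.0595, 0.5591, 0.2861, 1.629, -0.1814, 0.9791, 1.6487], 'position': [0.5891, -0.2115, 0.2126], 'tool_rot': [3.1415, 0.0005, 2.8138], 'force': [-0.7309, -0.7987, -1.018], 'grip_width': 0.0332, 'finger_force': 81.346}
delta [-0.0001 -0.0005  0.0026] rot [0.0001 0.0005 0.0022] rows 0.04
```

```bash
python3 nudge.py '[[0.02,0,0,0.0015,0,0,0],[0.02,0,0,0.003,0,0,0],[0.02,0,0,0.003,0,0,0],[0.02,0,0,0.003,0,0,0],[0.02,0,0,0.003,0,0,0]]'
python3 - <<'E'
import numpy as np
from go import *
rep()
o=bot.observe();L=.1329
# crown axis (compressed): below gauge origin
T=Ro.from_euler('xyz',o['tool_rot']);R0=T*Ro.from_euler('xyz',[np.pi,0,np.pi]).inv()
g0=o['position']+R0.apply([0,0,-L]);yaw=R0.as_euler('xyz')[2];ax=g0-[0,0,.05]
for a in(.05,.1,.15,.2,.226):
    R=Ro.from_euler('xyz',[-a,0,yaw]);g=ax+R.apply([0,-.05*a,.05]);P=g+R.apply([0,0,L])
    print(a,end=' ');show(P,R*Ro.from_euler('xyz',[np.pi,0,np.pi]))
E
```

```text
clock: 6.6
position: [0.5891, -0.2116, 0.2095]
tool_rot: [-3.142, 0.0, 2.814]
force: [-0.4, -0.0, 3.3]
grip_width: 0.0329
finger_force: 81.8
{'clock': 6.6, 'qpos': [0.0602, 0.5625, 0.2851, 1.632, -0.1824, 0.9729, 1.6496], 'position': [0.5891, -0.2116, 0.2095], 'tool_rot': [-3.1416, 0.0003, 2.8138], 'force': [-0.3519, -0.0385, 3.2549], 'grip_width': 0.0329, 'finger_force': 81.8173}
0.05 delta [-0.      0.0066  0.0001] rot [ 0.05    0.0003 -0.    ] rows 0.27
0.1 delta [-0.      0.0133  0.0004] rot [ 0.1     0.0003 -0.    ] rows 0.53
0.15 delta [-0.      0.0199  0.0009] rot [ 0.15    0.0003 -0.    ] rows 0.8
0.2 delta [-0.      0.0265  0.0017] rot [ 0.2     0.0003 -0.    ] rows 1.06
0.226 delta [-0.      0.03    0.0021] rot [ 0.226   0.0003 -0.    ] rows 1.2
```

```bash
python3 nudge.py '[[0.02,0,0.0066,0.0001,0.05,0,0],[0.02,0,0.0133,0.0004,0.1,0,0],[0.02,0,0.0199,0.0009,0.15,0,0],[0.02,0,0.0265,0.0017,0.2,0,0],[0.02,0,0.03,0.0021,0.226,0,0]]'
python3 - <<'E'
from go import *
import cv2
for i in range(45): bot.grab_frame("top")
im=bot.grab_frame("scene");rep()
from h import proj
u,v=proj(bot.observe()['position']-[0,0,.08],'scene')[0].astype(int);a=max(0,u-50);b=v-50;print(a,b)
cv2.imwrite("pics/s3c.png",cv2.resize(im[b:b+110,a:a+110],(600,600),interpolation=3))
E
```

```text
clock: 7.22
position: [0.599, -0.1825, 0.2072]
tool_rot: [-2.914, 0.0, 2.815]
force: [1.1, 0.6, 3.4]
grip_width: 0.0332
finger_force: 82.1
{'clock': 9.525, 'qpos': [-0.1713, 0.6007, 0.3964, 1.6271, 0.0016, 0.9875, 1.4066], 'position': [0.5987, -0.1831, 0.2073], 'tool_rot': [-2.9173, 0.0004, 2.8131], 'force': [2.2826, 4.3639, 2.8806], 'grip_width': 0.0333, 'finger_force': 82.2008}
167 228
```

View pics/s3c.png

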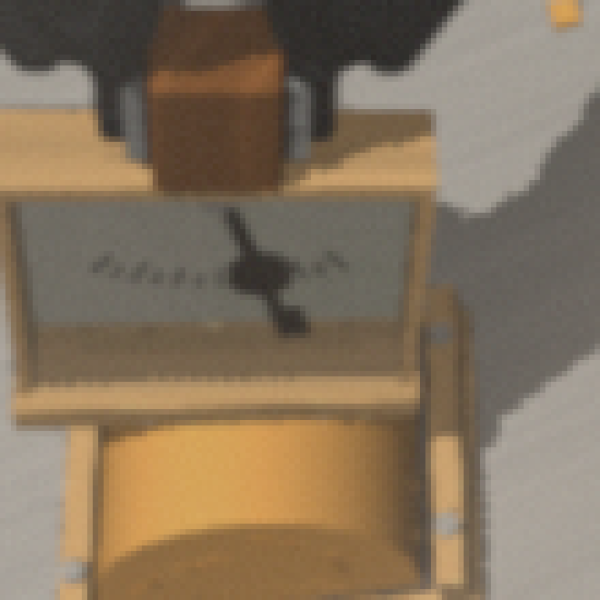

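Run:
```python
from h import *
from workcell import bot
im=np.mean([bot.grab_frame("scene").astype(float) for _ in range(12)],0).clip(0,255).astype(np.uint8)
o=bot.observe();print(o['clock'],o['force'])
b=im[258:296,196:234];cv2.imwrite("pics/s4c.png",cv2.resize(b,(608,608)[:2],interpolation=cv2.INTER_CUBIC)[:600])
k=lambda q:((q-[196,258]+.5)*16).round().tolist()
for x in(0.,.006):
  for a in(.16,.2,.2245,.25,.3):print(x,a,'r0',k(dial(o,a,0,x)),'r40',k(dial(o,a,.04,x)),'mark',k(dial(o,a,.072,x)),'tab',k(dial(o,a,.0785,x)),'tabend',k(dial(o,a,.085,x)))
```

```text
10.125 [1.64047088 5.15758402 4.26424001]
0.0 0.16 r0 [164.0, 29.0] r40 [236.0, 246.0] mark [289.0, 405.0] tab [300.0, 436.0] tabend [310.0, 466.0]
0.0 0.2 r0 [164.0, 29.0] r40 [253.0, 244.0] mark [318.0, 402.0] tab [331.0, 432.0] tabend [343.0, 462.0]
0.0 0.2245 r0 [164.0, 29.0] r40 [263.0, 243.0] mark [335.0, 399.0] tab [350.0, 430.0] tabend [363.0, 460.0]
0.0 0.25 r0 [164.0, 29.0] r40 [273.0, 241.0] mark [353.0, 397.0] tab [369.0, 427.0] tabend [384.0, 457.0]
0.0 0.3 r0 [164.0, 29.0] r40 [293.0, 238.0] mark [388.0, 391.0] tab [407.0, 421.0] tabend [425.0, 451.0]
0.006 0.16 r0 [163.0, 83.0] r40 [236.0, 298.0] mark [289.0, 456.0] tab [300.0, 487.0] tabend [310.0, 517.0]
0.006 0.2 r0 [163.0, 83.0] r40 [253.0, 297.0] mark [318.0, 453.0] tab [331.0, 483.0] tabend [343.0, 513.0]
0.006 0.2245 r0 [163.0, 83.0] r40 [263.0, 295.0] mark [336.0, 451.0] tab [350.0, 481.0] tabend [364.0, 511.0]
0.006 0.25 r0 [163.0, 83.0] r40 [273.0, 294.0] mark [354.0, 448.0] tab [369.0, 478.0] tabend [385.0, 508.0]
0.006 0.3 r0 [163.0, 83.0] r40 [293.0, 291.0] mark [389.0, 443.0] tab [407.0, 472.0] tabend [426.0, 501.0]
```

View pics/s4c.png

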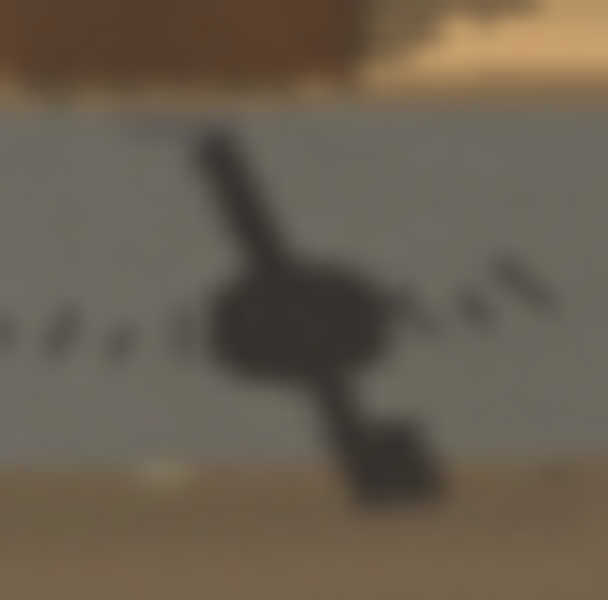

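```bash
python3 nudge.py '[[0.02,0,0.0015,0,0.011,0,0],[0.02,0,0.0029,0.0001,0.022,0,0],[0.02,0,0.0029,0.0001,0.022,0,0],[0.02,0,0.0029,0.0001,0.022,0,0]]'
python3 - <<'E'
from go import *
from h import *
for i in range(50): bot.grab_frame("top")
im=np.mean([bot.grab_frame("scene").astype(float) for _ in range(12)],0).clip(0,255).astype(np.uint8)
rep()
cv2.imwrite("pics/s5c.png",cv2.resize(im[258:296,198:236],(600,600),interpolation=cv2.INTER_CUBIC))
E
```

```text
clock: 10.62
position: [0.5995, -0.1805, 0.2065]
tool_rot: [-2.894, 0.0, 2.814]
force: [2.3, 3.4, 4.7]
grip_width: 0.0328
finger_force: 82.2
{'clock': 13.725, 'qpos': [-0.1933, 0.6083, 0.4074, 1.6256, 0.0188, 0.9914, 1.3844], 'position': [0.5995, -0.1805, 0.2064], 'tool_rot': [-2.8936, -0.0, 2.8137], 'force': [1.2671, 3.3508, 5.4273], 'grip_width': 0.0334, 'finger_force': 82.302}
```

View pics/s5c.png

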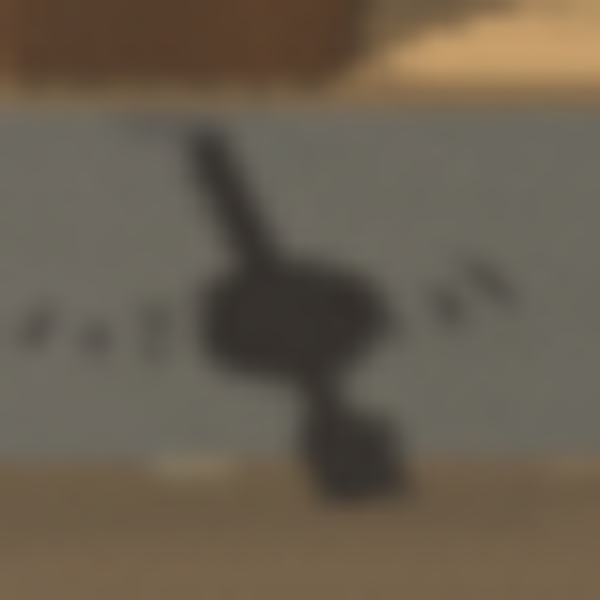

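The tab, centred at (357, 457) in the crop, now sits on the pointer line, which passes (354, 457). The foot presses with about 9 N and the gauge is still, so I'm handing it in.

```bash
python3 -c "
from workcell import bot
print(bot.job_done())"
```

```text
the job is handed in; nothing more can be done
None
```

I handed the job in with the gauge still gripped and leaning about 0.25 rad on the foam crown. The pointer was at rest on the set tab and the foot was pressed with about 9 N. The hand-in call returned no verdict, so I can't confirm how it was judged.

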